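Set out two dosing cups and open the push-and-turn medicine bottle

TASK

Get the medicine ready to be measured out: stand one dosing cup fully down in each of the two round wells of the wooden caddy, then open the bottle that stands in the caddy - press its safety cap down, keep it pressed while you turn it anticlockwise, and lift it straight off, leaving the bottle in its well. Finish with the cap still in the gripper, held steady and clear above the open bottle; do not put it down or let go, and do not knock the other things about.

Things in the scene. Friction and masses are not known exactly. Their poses are not given: they have to be found in the camera images.
- caddy: dosing caddy: light wooden block in a slightly darker frame, 108 x 268 x 40 mm, fixed. Origin: centre of its underside; y along its length, z up. Square bottle well at y = -80 mm, round cup wells at y = +28 and +94 mm (all at x = 0). Top of the block 38 mm, of the frame 40 mm, floor of the wells 12 mm above the worktop
- cup_well_1 (a point): centre of the floor of the middle round well, 26 mm deep, 38.5 mm in diameter with a 2 mm chamfer at the mouth; axes as the caddy's
- cup_well_2 (a point): centre of the floor of the round well at the end of the caddy, 26 mm deep, 38.5 mm in diameter with a 2 mm chamfer at the mouth; axes as the caddy's
- bottle_well (a point): centre of the floor of the square bottle well, 65 x 65 mm, 26 mm deep; axes as the caddy's
- cup_a: dosing cup: small white plastic cup, open at the top, 46 mm high, 37 mm across at the rim (its thin 40 mm lip only shows), 31 mm at the foot, wall 2 mm, 25 g; stands upright on the worktop at the start. Origin: centre of its foot, z up. Seated in a well its rim stands 58 mm above the worktop. Grip it across the outside just below the rim
- cup_b: a second dosing cup, the same as cup_a; either cup may go into either well
- bottle: brown square medicine bottle, 62 x 62 mm, body 71 mm high, then a shoulder and a neck of 32 mm diameter whose lip is 106 mm above the foot; 0.3 to 0.5 kg; loose in the square well, which keeps it from turning. Origin: centre of its foot, z up. Two lugs on the neck lock the cap
- cap: white ribbed push-and-turn cap, 48 mm in diameter, 27 mm high, 40 g, loose. Origin: centre of its lower edge, z up; locked on, 92 mm above the bottle's foot. Locked, it can neither turn (over 0.2 rad) nor come off: lifting it lifts the bottle too. Grip it across its sides, fingertips 10 to 20 mm below its top
- cap_top (a point): centre of the cap's top, 27 mm above the cap's origin. Pressed down by 4 to 6 mm, the cap turns anticlockwise seen from above: it is free to lift off after 0.9 rad from where it sat locked, and meets a stop at 2.3 rad; 1.1 to 1.5 rad is a good turn. Clockwise is blocked
- spice_jar: bystander: spice jar, 41 mm in diameter, 102 mm high; origin: centre of its foot
- tumbler: bystander: clear glass tumbler, 69 mm in diameter, 92 mm high; origin: centre of its foot
- lemon: bystander: lemon, 75 x 51 x 52 mm; origin: under its middle
- ramekin: bystander: small clear glass dish, 57 mm in diameter, 27 mm high; origin: centre of its foot
- salt_shaker: bystander: salt shaker, 44 mm in diameter, 90 mm high; origin: centre of its foot
- spoon: bystander: spoon lying on the worktop, 188 x 38 x 15 mm; origin: under its middle
- cap_liner (a joint): sprung liner disc inside the cap, how far it is pushed into the cap (m): 0 with the cap off, about 0.002 with the cap locked on (4 N), 0.006 with the cap pressed 4 mm (7 N), 0.0075 when it can go no further (8 N)
There are look-alikes about, which are no part of the job. Leave any pink or red look-alike of the cup_a alone.

How it is judged:
By the outcome, as a careful person would: the job done as asked, in the order asked, and still so for the second after the job is handed in, while the arm keeps its last pose, push and grip.
It also fails if it takes over 58 s, if anything falls off the work surface, if the arm or the gripper's body presses on something with over 40 N, if the wrist force passes 120 N, or if a joint passes its speed limit or range.

ROBOT

A 6-joint arm with a two-finger parallel gripper is mounted at the origin on a cart in front of the work surface, level with it; the furniture and walls round the work are solid. World frame = base frame: x ahead of the robot, y to its left, z up, the work surface at z = 0. Lengths are in m, angles in rad, forces in N, time in s.
With the tool pointing down it reaches from about 0.375 to 0.9 m from the base axis. Payload 3.1 kg.
Tool frame: the origin (TCP) lies between the finger pads; the fingertips stand manip.finger_overhang ahead of it and the grasp point (between the pads) lies 5 mm behind it (manip.finger_overhang is the distance from the TCP to the fingertips, in m); z points along the fingers, y is the line along which they close (so a half turn about z gives the same grasp; the last joint's range is limited). The gripper opens to 85 mm and grips with 20 to 120 N. Pads are 22 mm wide; open, the fingers measure 114 mm over their backs; the gripper's body (76 mm by 85 mm) begins 54 mm behind the grasp point. The pads swing forward as they close: fully open they stand 13 mm farther back than shut.
Start: joints at [1.169, 0.527, 1.433, -0, 1.181, -0.178], TCP at [0.138, 0.61, 0.245] pointing down, gripper open.
Joint ranges: [-3.08, 3.08], [-0.75, 2.2], [0.22, 2.44], [-1.43, 4.57], [0, 2.65], [-2.85, 2.85]. Speed limits (rad/s): [2.79, 2.79, 3.14, 3.14, 3.14, 3.14].

INTERFACE

Orientations are given as a unit quaternion [x, y, z, w].
In Python, from station import manip gives the robot as it stands.
- The arm moves only by the tool drive_tool, never from a script. Its argument "plan" is a list of rows, each a list of 7 numbers: the shift along the tool's x, y, z in m, then the turn, a rotation vector about the tool's x, y, z in degrees, then the opening, from -1 (shut) to 1 (fully open). In form: [[x, y, z, wx, wy, wz, gripper], ...]. A call has 1 to 10 rows; each row shifts and turns the commanded pose from where the row before left it, along the tool's axes as they then stand; what a row does not reach is not made up. A row lasts 1/10 s, in which the tool goes at most 50 mm and 8.59 degrees, less where a joint would pass 70% of its speed; a pose out of reach is approached as far as the arm can. A call is refused whole if a number of a shift passes 0.05 or a number of a turn 8.59, either way. A call with a gripper value outside its range is refused whole. The fingers move at their own pace and stop on an object; "newtons" is the grip in N (left out, the last holds). Time passes only in rows, so rows that do not move let the fingers close. It gives the time, the measured TCP pose, the force, the opening and the grip force at its end, in the units of the state.
- manip.sense(): the state, without advancing time (a new reading comes with each control period).
- manip.snapshot(name): name is "side" or "top" or "wrist"; returns a dict with "image" (420x560x3 uint8, red, green, blue), "z_map" (420x560 float32, m along the optical axis (not along the pixel's ray), 0 where there is no reading), "fov_y" (degrees; the focal length in pixels is half the picture's height over the tangent of half this angle, whatever the lens; pixels are square), "cx", "cy" (the principal point, pixels), "k1" (the pictures are not rectified: a ray, as slopes to the right and down, at radius r is drawn at 1 + k1 r^2 times it, then the intrinsics apply), "extrinsics" (4x4, takes a point from camera to world coordinates); the wrist camera has in their place "mount" (4x4, takes a point from camera to tool coordinates, whose origin is the TCP and whose axes are the flange's). Camera axes: x right, y up, looking along -z (the intrinsics and any distortion apply to the point x, -y, -z); pixel columns grow to the right and rows downward; lengths in m; the calibration is good to about 2 mm. A picture is of the moment at which its call begins: read the wrist's pose just before it.
- manip.sign_off(): hands the job in; it is judged then, once.
The state is a dict: "t": time; "q": joint angles; "qd": joint speeds; "tau": joint torques, N m; "tcp_pos": TCP position; "tool_rot": TCP orientation; "force": force on the tool from outside, world axes, zero at the start; "ft_torque": the same for the moment, N m; "finger_gap": opening from 0.0 (shut) to 1.0 (fully open); "gripper_force": force on a finger pad.
Only numpy, scipy, OpenCV 4.12 (cv2) and the standard library are available. Lean on these libraries where they do the work, as an engineer would, in place of code of your own. Each camera call takes 0.05 s, during which the arm holds its last target. There are 200 camera calls.

## Working session

There is one attempt and no reset: what is moved stays moved. The work goes in short steps, Python scripts to look and compute and a tool call to move; the robot and the scene stay as the last step left them, time stands still between calls to the robot, and variables do not carry over. Pictures are saved under pics/ and viewed, at most 13 in all, crops included, and the job is handed in when it is done.

Besides the shell and the picture viewer there is one more tool, called after "Emit:" as name(argument=value, ...) on one line, values as JSON. drive_tool: Moves the arm, as the interface text tells. Its arguments: {"type":"object","properties":{"plan":{"type":"array"},"newtons":{"type":"number"}},"required":["plan"]}

```bash
mkdir -p pics; ls; cat > h.py <<'E'
import numpy as np, cv2
from station import manip
def snap(n):
    s=manip.sense(); d=manip.snapshot(n)
    if n=='wrist':
        from scipy.spatial.transform import Rotation as R
        T=np.eye(4);T[:3,:3]=R.from_quat(s['tool_rot']).as_matrix();T[:3,3]=s['tcp_pos']
        d['extrinsics']=T@np.array(d['mount'])
    return d
def rays(d,uv):
    uv=np.atleast_2d(np.asarray(uv,float)); f=210/np.tan(np.radians(d['fov_y'])/2)
    K=np.array([[f,0,d['cx']],[0,f,d['cy']],[0,0,1.]])
    p=cv2.undistortPoints(uv.reshape(-1,1,2),K,np.array([d['k1'],0,0,0,0.])).reshape(-1,2)
    return np.c_[p[:,0],-p[:,1],-np.ones(len(p))]
def onz(d,uv,z):
    E=np.array(d['extrinsics']); r=rays(d,uv)@E[:3,:3].T; o=E[:3,3]
    return o+r*((z-o[2])/r[:,2])[:,None]
def cloud(d):
    v,u=np.mgrid[0:420,0:560]; z=np.asarray(d['z_map'],float).ravel()
    r=rays(d,np.c_[u.ravel(),v.ravel()]); E=np.array(d['extrinsics'])
    P=(r*z[:,None])@E[:3,:3].T+E[:3,3]; P[z<=0]=np.nan
    return P.reshape(420,560,3)
def save(d,n,box=None,s=1):
    im=d['image'][:,:,::-1]
    if box: im=im[box[1]:box[3],box[0]:box[2]]
    cv2.imwrite('pics/'+n,cv2.resize(im,None,fx=s,fy=s,interpolation=cv2.INTER_CUBIC))
E
python3 - <<'E'
from h import *
import pickle
print(manip.finger_overhang, {k:np.round(v,4).tolist() for k,v in manip.sense().items()})
for n in ('top','side'):
    d=snap(n); pickle.dump(d,open(n+'.pkl','wb')); save(d,n+'1.png')
    print(n,np.round(d['extrinsics'],3).tolist(),d['fov_y'],d['cx'],d['cy'],d['k1'])
E
```

```text
pics
0.014 {'t': 0.0, 'q': [1.1695, 0.5285, 1.4339, 0.0, 1.1814, -0.1785], 'qd': [-0.0007, -0.0001, -0.0005, 0.0005, -0.0001, -0.0001], 'tau': [-0.0015, -44.2349, -17.8024, -0.0003, 0.0086, -0.0], 'tcp_pos': [0.1378, 0.6089, 0.2443], 'tool_rot': [0.1112, 0.9938, -0.001, -0.0003], 'force': [0.206, 0.0618, -0.996], 'ft_torque': [0.0061, 0.0187, 0.0182], 'gripper_force': 0.0, 'finger_gap': 0.9984}
top [[-0.008, 0.991, -0.13, 0.338], [-1.0, -0.007, 0.009, 0.01], [0.008, 0.13, 0.991, 1.595], [0.0, 0.0, 0.0, 1.0]] 49.77962279898528 272.33152190740907 210.83562684711063 -0.0371960051783663
side [[0.127, 0.571, -0.811, -0.843], [-0.992, 0.072, -0.105, -0.16], [-0.001, 0.818, 0.576, 1.082], [0.0, 0.0, 0.0, 1.0]] 43.773618352192976 275.71951945568924 211.04184851717145 0.05973604120624555
```

```bash
python3 -c "
import cv2,numpy as np
a=cv2.imread('pics/top1.png');b=cv2.imread('pics/side1.png')
print(a.shape)"
```

```text
(420, 560, 3)
```

View pics/top1.png

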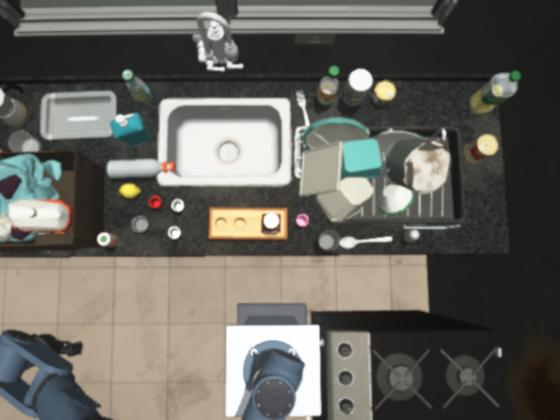

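View pics/side1.png

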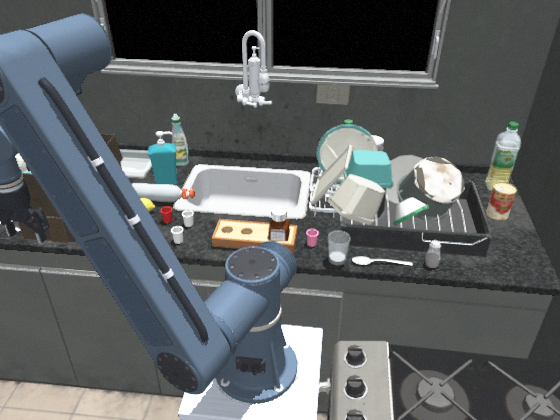

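The top view shows the caddy at (248,223), with the bottle at its right end (271,222). There are four cup-like things:
- white at (178,205)
- white at (174,232)
- red at (155,202)
- pink at (302,220)

The two white ones fit cup_a and cup_b, and the coloured ones are look-alikes. I'll confirm this in an enlarged crop and measure.

```bash
python3 - <<'E'
from h import *
import pickle
d=pickle.load(open('top.pkl','rb')); save(d,'crop1.png',(90,175,330,260),3.3)
hsv=cv2.cvtColor(d['image'],cv2.COLOR_RGB2HSV)
P=cloud(d)
# white cups
m=((hsv[...,2]>150)&(hsv[...,1]<60)).astype(np.uint8)
n,l,st,c=cv2.connectedComponentsWithStats(m)
for i in range(1,n):
    x,y,w,h,a=st[i]
    if 90<x<330 and 175<y<260 and a>20: print(st[i],c[i].round(1),onz(d,[x+w/2-.5,y+h/2-.5],.046).round(4), np.nanmax(P[l==i][:,2]).round(3))
m=((hsv[...,0]>8)&(hsv[...,0]<25)&(hsv[...,1]>90)&(hsv[...,2]>100)).astype(np.uint8); m[:,:200]=0;m[:200]=0;m[250:]=0;m[:,295:]=0
m=cv2.morphologyEx(m,cv2.MORPH_OPEN,np.ones((3,3)))
cs,_=cv2.findContours(m,0,1); k=max(cs,key=cv2.contourArea)
print(cv2.boundingRect(k)); Q=onz(d,k.reshape(-1,2),.040)[:,:2].astype(np.float32); print(cv2.minAreaRect(Q))
# depth tops
for u,v in [(178,205),(174,232),(248,223),(221,223),(240,223),(271,221),(140,224),(107,240),(155,202),(302,220),(327,241)]:
    print((u,v),P[v,u].round(3))
E
```

```text
[171 199  13  13 123] [177.4 205. ] [[0.5633 0.326  0.046 ]] 0.055
[263 212  16  17 212] [270.9 220.1] [[0.5089 0.003  0.046 ]] 0.138
[137 220  10  10  82] [141.2 224.5] [[0.4964 0.4471 0.046 ]] 0.015
[298 220   6   5  24] [300.5 222. ] [[ 0.5012 -0.1002  0.046 ]] 0.051
[168 226  13  13 129] [173.8 232.1] [[0.4698 0.3345 0.046 ]] 0.057
[ 97 232  14  14 127] [103.6 238.6] [[0.4489 0.5769 0.046 ]] 0.112
[320 236  13  12 126] [325.9 241.5] [[ 0.4333 -0.1867  0.046 ]] 0.096
(208, 207, 80, 33)
((0.4999462962150574, 0.08223288506269455), (0.2728639543056488, 0.11112184077501297), 89.57121276855469)
(178, 205) [0.569 0.331 0.004]
(174, 232) [0.474 0.344 0.002]
(248, 223) [0.5   0.081 0.033]
(221, 223) [0.503 0.176 0.018]
(240, 223) [0.503 0.11  0.009]
(271, 221) [0.497 0.002 0.125]
(140, 224) [0.503 0.465 0.003]
(107, 240) [0.44  0.544 0.103]
(155, 202) [0.58  0.412 0.008]
(302, 220) [ 0.513 -0.109  0.004]
(327, 241) [ 0.437 -0.194  0.014]
```

View pics/crop1.png

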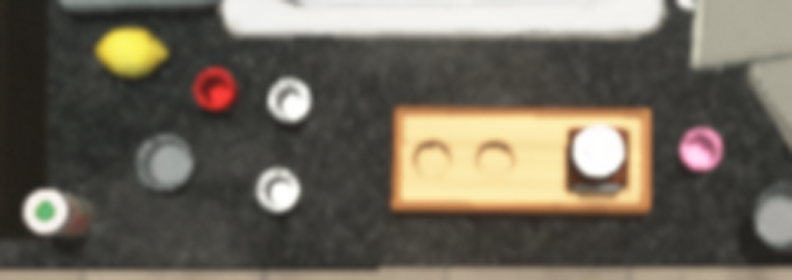

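The crop confirms it: the white cups are at crop (289,101) and (278,190), red is at (215,89) and pink at (701,149). I'll start moving, turning the tool so its y axis lies along world +x, then travelling to above the cups.

Emit:
drive_tool(plan=[[0,0,0,0,0,8.58,0.4],[0,0,0,0,0,8.58,0.4],[0,0,0,0,0,8.58,0.4],[0,0,0,0,0,8.58,0.4],[0,0,0,0,0,8.58,0.4],[0,0,0,0,0,8.58,0.4],[0,0,0,0,0,8.58,0.4],[0,0,0,0,0,8.58,0.4],[0,0,0,0,0,8.58,0.4]], newtons=25)

```text
t: 1.0
tcp_pos: [0.1379, 0.6092, 0.2447]
tool_rot: [0.709, 0.705, -0.001, 0.0]
force: [-0.4, -0.3, -0.4]
finger_gap: 0.699
gripper_force: 0.0
```

Emit:
drive_tool(plan=[[-0.032,0.037,0,0,0,0,0.4],[-0.032,0.037,0,0,0,0,0.4],[-0.032,0.037,0,0,0,0,0.4],[-0.032,0.037,0,0,0,0,0.4],[-0.032,0.037,0,0,0,0,0.4],[-0.032,0.037,0,0,0,0,0.4],[-0.032,0.037,0,0,0,0,0.4],[-0.032,0.037,0,0,0,0,0.4],[-0.032,0.036,0,0,0,0,0.4],[0,0,0,0,0,0,0.4]])

```text
t: 2.0
tcp_pos: [0.4752, 0.3178, 0.2451]
tool_rot: [0.709, 0.705, 0.001, 0.001]
force: [0.4, -0.0, 0.3]
finger_gap: 0.698
gripper_force: 0.0
```

```bash
python3 - <<'E'
from h import *
import pickle
d=snap('wrist'); pickle.dump(d,open('w1.pkl','wb')); save(d,'w1.png')
s=manip.sense();print(s['t'],s['tcp_pos'],s['tool_rot'],s['q'],s['finger_gap'],np.round(d['mount'],3).tolist(),d['fov_y'])
E
```

```text
2.05 [0.47233797 0.31946856 0.24485562] [ 7.08886508e-01  7.05322558e-01 -8.80692159e-05  7.12716590e-06] [ 3.98811841e-01  4.54263971e-01  1.57280236e+00 -8.82338056e-05
  1.11468429e+00  4.03890902e-01] 0.6983055868234461 [[0.001, 0.96, 0.279, 0.07], [1.0, -0.001, -0.0, -0.001], [0.0, 0.279, -0.96, -0.129], [0.0, 0.0, 0.0, 1.0]] 63.65017376966843
```

View pics/w1.png

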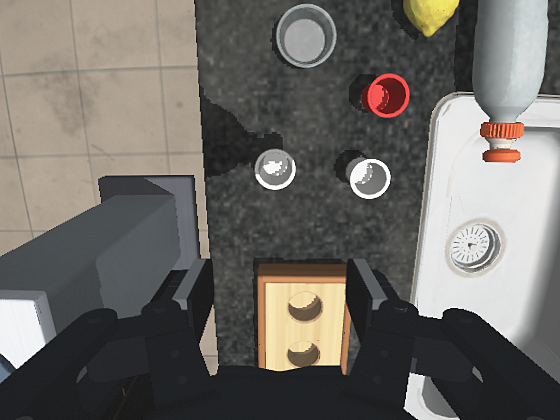

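The wrist view shows the white cups at (275,170) and (369,178), the red look-alike at (387,95), and the wells at (305,306) and (303,353).

```bash
cat >> h.py <<'E'
def cups(d):
    im=d['image'].astype(int); mx=im.max(2);mn=im.min(2)
    P=cloud(d); m=((mn>105)&(mx-mn<30)).astype(np.uint8)
    m=cv2.morphologyEx(m,cv2.MORPH_CLOSE,np.ones((5,5)))
    cs,_=cv2.findContours(m,0,1); out=[]
    for k in cs:
        if cv2.contourArea(k)<300: continue
        Q=onz(d,cv2.convexHull(k).reshape(-1,2),.046)[:,:2].astype(np.float32)
        c,r=cv2.minEnclosingCircle(Q)
        if .015<r<.027: out.append((cv2.boundingRect(k),np.round(c,4),round(r,4)))
    return out
def wells(d,box):
    P=cloud(d); x0,y0,x1,y1=box
    m=np.zeros((420,560),np.uint8); s=P[y0:y1,x0:x1,2]; m[y0:y1,x0:x1]=(s<.034)
    cs,_=cv2.findContours(m,0,1)
    for k in cs:
        if cv2.contourArea(k)<100: continue
        Q=onz(d,cv2.convexHull(k).reshape(-1,2),.037)[:,:2].astype(np.float32)
        print('well',cv2.boundingRect(k),np.round(cv2.minEnclosingCircle(Q),4) if 0 else cv2.minEnclosingCircle(Q), Q.min(0),Q.max(0))
E
python3 - <<'E'
from h import *
import pickle
d=pickle.load(open('w1.pkl','rb'))
print(*cups(d),sep='\n'); wells(d,(275,285,340,375))
P=cloud(d); 
for u,v in [(305,285),(310,330),(275,200),(268,320),(337,320)]: print(P[v,u].round(4), d['image'][v,u])
hsv=cv2.cvtColor(d['image'],cv2.COLOR_RGB2HSV)
m=((hsv[...,0]<28)&(hsv[...,1]>70)&(P[...,2]>.025)&(P[...,2]<.05)).astype(np.uint8); m[:255]=0;m[:,:240]=0;m[:,345:]=0
# frame left/right edges
for v in (300,320,335): 
    c=np.where(m[v])[0]; print(v,c.min(),c.max(),onz(d,[[c.min(),v],[c.max(),v]],.04)[:,:2].round(4).tolist())
r=np.where(m[:,300])[0]; print('top edge',r.min(),onz(d,[[300,r.min()]],.04))
E
```

```text
((347, 158, 44, 41), array([0.5615, 0.3263]), 0.0235)
((255, 149, 41, 41), array([0.4702, 0.3346]), 0.0205)
well (288, 341, 30, 25) ((0.5014999508857727, 0.11083858460187912), 0.01848200336098671) [0.48389602 0.09355281] [0.5189473  0.12893942]
well (288, 292, 33, 29) ((0.502592146396637, 0.1763363480567932), 0.019277526065707207) [0.4837166  0.15795438] [0.5202745  0.19471832]
[0.5025 0.2042 0.0383] [240 218 165]
[0.5093 0.1456 0.0389] [242 221 170]
[0.4697 0.292  0.0008] [73 75 72]
[0.4608 0.16   0.0394] [245 228 180]
[0.5402 0.1587 0.0389] [244 228 179]
300 257 344 [[0.4489, 0.1866], [0.5466, 0.1856]]
320 258 344 [[0.4493, 0.1605], [0.5481, 0.1594]]
335 258 344 [[0.4488, 0.14], [0.5493, 0.1388]]
top edge 271 [[0.49657257 0.22222122 0.04      ]]
```

```bash
python3 - <<'E'
from h import *
import pickle
d=pickle.load(open('w1.pkl','rb')); P=cloud(d); z=np.asarray(d['z_map'])
m=(P[...,2]>.15)&(P[...,2]<.32)
for a,b in((140,215),(345,420)):
    q=P[250:330,a:b][m[250:330,a:b]]; print(len(q),np.percentile(q[:,2],[0,1,5,20]).round(4),q[:,0].min(),q[:,0].max(),q[:,1].min(),q[:,1].max())
E
```

```text
3608 [0.2359 0.2383 0.2429 0.2527] 0.42751911069405424 0.45127412497028635 0.3054361050812669 0.33433919214542684
3621 [0.236  0.2384 0.2433 0.253 ] 0.49619038428355605 0.5204936017477799 0.3048732169703455 0.33441662576856995
```

Emit:
drive_tool(plan=[[0.007,0,0.045,0,0,0.15,0.4],[0.007,0,0.045,0,0,0.14,0.4],[0,0,0.03,0,0,0,0.4],[0,0,0,0,0,0,0.4],[0,0,0,0,0,0,0.4]])

```text
t: 2.55
tcp_pos: [0.4691, 0.3364, 0.1253]
tool_rot: [0.708, 0.706, -0.001, -0.0]
force: [0.7, 0.3, 1.0]
finger_gap: 0.705
gripper_force: 0.0
```

```bash
python3 - <<'E'
from h import *
d=snap('wrist'); s=manip.sense(); print(s['tcp_pos'],s['tool_rot']); print(*cups(d),sep='\n'); save(d,'w2.png')
E
```

```text
[0.47026003 0.33664431 0.12650136] [7.08384412e-01 7.05826309e-01 8.29946037e-04 2.41586253e-04]
((253, 190, 61, 67), array([0.4697, 0.337 ]), 0.0227)
((286, 0, 92, 74), array([0.4977, 0.4548]), 0.0263)
```

Emit:
drive_tool(plan=[[-0.002,0,0.03,0,0,0,0.4],[0,0,0.03,0,0,0,0.4],[0,0,0.021,0,0,0,0.4],[0,0,0,0,0,0,0.4],[0,0,0,0,0,0,-0.5],[0,0,0,0,0,0,-0.5],[0,0,0,0,0,0,-0.5],[0,0,0,0,0,0,-0.5]], newtons=25)

```text
t: 3.4
tcp_pos: [0.4715, 0.3344, 0.0467]
tool_rot: [0.709, 0.705, 0.002, 0.001]
force: [-0.8, 0.5, 7.6]
finger_gap: 0.414
gripper_force: 25.0
```

```bash
python3 - <<'E'
from h import *
d=snap('wrist'); s=manip.sense(); print(s['tcp_pos'],s['tool_rot'],s['finger_gap'],s['gripper_force']); print(*cups(d),sep='\n'); save(d,'w3.png')
E
```

```text
[0.47154387 0.33444473 0.04670302] [7.08827175e-01 7.05378601e-01 2.13906491e-03 6.99999597e-04] 0.4128858685943764 25.031783942249604
```

View pics/w3.png

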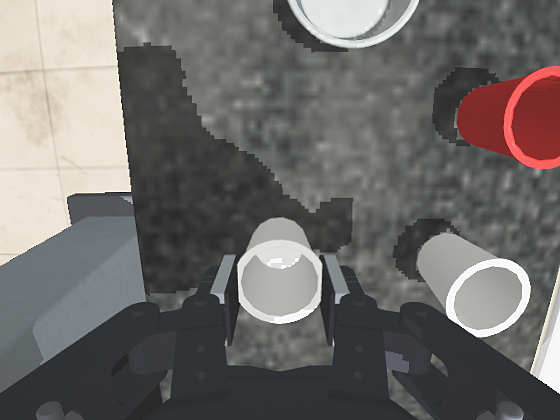

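The cup is gripped between the pads, with its rim at (280,282) and looking upright. Next: the rim offset from the TCP, then the carry.

```bash
python3 - <<'E'
from h import *
d=snap('wrist'); s=manip.sense(); print(s['tcp_pos'])
p=onz(d,[[280,323],[280,240],[238,280],[322,280],[280,282]],.046); print(p.round(4))
E
```

```text
[0.47154438 0.3344536  0.04668896]
[[0.4705 0.3147 0.046 ]
 [0.4707 0.3542 0.046 ]
 [0.4527 0.3361 0.046 ]
 [0.4885 0.3359 0.046 ]
 [0.4706 0.3351 0.046 ]]
```

Emit:
drive_tool(plan=[[0,0,-0.03,0,0,0,-0.5],[0,0,-0.03,0,0,0,-0.5],[-0.02,0.004,-0.02,0,0,0,-0.5],[-0.04,0.006,0,0,0,0,-0.5],[-0.04,0.006,0,0,0,0,-0.5],[-0.04,0.006,0,0,0,0,-0.5],[-0.04,0.006,0,0,0,0,-0.5],[-0.04,0.002,0,0,0,0,-0.5],[0,0,0,0,0,0,-0.5],[0,0,0,0,0,0,-0.5]])

```text
t: 4.5
tcp_pos: [0.4996, 0.1127, 0.1251]
tool_rot: [0.71, 0.704, 0.001, 0.0]
force: [-0.1, -0.3, -0.1]
finger_gap: 0.415
gripper_force: 25.3
```

```bash
python3 - <<'E'
from h import *
d=snap('wrist'); s=manip.sense(); print(s['t'],s['tcp_pos'],s['tool_rot'],s['force']);save(d,'w4.png')
E
```

```text
4.55 [0.49931745 0.11362876 0.12497762] [7.09111556e-01 7.05096059e-01 5.24948584e-04 2.70139762e-04] [ 0.4276625   0.08841832 -0.35142462]
```

View pics/w4.png

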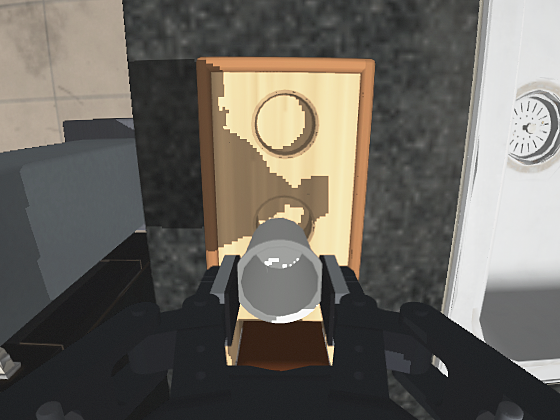

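The cup is held at (280,281), well 2's mouth is at (286,124) and well 1's mouth at about (285,223).

```bash
python3 - <<'E'
from h import *
d=snap('wrist'); s=manip.sense(); print(s['tcp_pos'])
im=d['image']; g=cv2.cvtColor(im,cv2.COLOR_RGB2GRAY); P=cloud(d)
m=np.zeros((420,560),np.uint8); m[80:170,240:335]=P[80:170,240:335,2]<.035
cs,_=cv2.findContours(m,0,1);k=max(cs,key=cv2.contourArea)
print(cv2.boundingRect(k)); Q=onz(d,k.reshape(-1,2),.0365)[:,:2].astype(np.float32); print('w2',cv2.minEnclosingCircle(Q),Q.min(0),Q.max(0))
hand=onz(d,[[255,124],[318,124],[286,90],[286,158]],.038);print(hand.round(4))
print('w1 x',onz(d,[[257,222],[314,222]],.038).round(4)[:,:2], 'top',onz(d,[[285,195]],.038)[0].round(4))
print('frame top L/R',onz(d,[[197,60],[375,60],[206,180],[367,180]],.04).round(4)[:,:2])
E
```

```text
[0.49917222 0.11420878 0.12483541]
(255, 95, 62, 62)
w2 ((0.502334475517273, 0.17592239379882812), 0.01923680491745472) [0.48321    0.15694694] [0.52147466 0.19441643]
[[0.4834 0.1771 0.038 ]
 [0.5225 0.177  0.038 ]
 [0.5026 0.1973 0.038 ]
 [0.5026 0.1559 0.038 ]]
w1 x [[0.4832 0.1131]
 [0.5215 0.1129]] top [0.502  0.1317 0.038 ]
frame top L/R [[0.4498 0.2149]
 [0.5555 0.2145]
 [0.4511 0.1423]
 [0.5549 0.1419]]
```

Emit:
drive_tool(plan=[[-0.0047,0.0041,0,0,0,0,-0.5],[0,0,0.025,0,0,0,-0.5],[0,0,0.02,0,0,0,-0.5],[0,0,0.012,0,0,0,-0.5],[0,0,0.005,0,0,0,-0.5],[0,0,0.003,0,0,0,-0.5],[0,0,0,0,0,0,-0.5]])

```text
t: 5.3
tcp_pos: [0.5034, 0.109, 0.0594]
tool_rot: [0.709, 0.706, 0.0, 0.0]
force: [-0.2, 0.1, -0.1]
finger_gap: 0.413
gripper_force: 25.3
```

Emit:
drive_tool(plan=[[0,0,0.001,0,0,0,-0.5],[0,0,0.001,0,0,0,-0.5],[0,0,0,0,0,0,-0.5]])

```text
t: 5.6
tcp_pos: [0.5037, 0.1088, 0.0587]
tool_rot: [0.709, 0.705, 0.001, 0.001]
force: [-1.6, -0.8, 6.0]
finger_gap: 0.419
gripper_force: 25.7
```

Emit:
drive_tool(plan=[[0,0,0,0,0,0,0.2],[0,0,0,0,0,0,0.2],[0,0,0,0,0,0,0.3],[0,0,-0.03,0,0,0,0.4],[0,0,-0.04,0,0,0,0.4],[0.01,0.003,-0.02,0,0,0,0.4],[0.04,0.011,0,0,0,0,0.4],[0.04,0.011,0,0,0,0,0.4],[0.04,0.011,0,0,0,0,0.4],[0.04,0.011,0,0,0,0,0.4]])

```text
t: 6.6
tcp_pos: [0.5511, 0.28, 0.1473]
tool_rot: [0.709, 0.705, -0.0, -0.0]
force: [0.8, -0.7, 0.1]
finger_gap: 0.699
gripper_force: 0.0
```

Emit:
drive_tool(plan=[[0.04,0.011,0,0,0,0,0.4],[0,0,0,0,0,0,0.4],[0,0,0,0,0,0,0.4]])

```text
t: 6.9
tcp_pos: [0.5615, 0.3191, 0.1466]
tool_rot: [0.708, 0.706, -0.001, -0.0]
force: [-0.4, -1.5, 0.1]
finger_gap: 0.701
gripper_force: 0.0
```

```bash
python3 - <<'E'
from h import *
d=snap('wrist'); s=manip.sense(); print(s['t'],s['tcp_pos'],s['tool_rot']); print(*cups(d),sep='\n'); 
P=cloud(d); m=((P[...,2]>.042)&(P[...,2]<.055)&(abs(P[...,0]-.563)<.04)&(abs(P[...,1]-.33)<.035))
im=d['image'].astype(int); m&=(im.max(2)-im.min(2)<40)
q=P[m]; print(len(q),q.min(0),q.max(0),cv2.minEnclosingCircle(q[:,:2].astype(np.float32)))
save(d,'w5.png')
E
```

```text
6.95 [0.5612685  0.31807883 0.14663237] [ 7.08556633e-01  7.05653142e-01 -1.03899358e-03 -2.48191520e-04]
((257, 175, 57, 60), array([0.5641, 0.3263]), 0.0217)
((149, 0, 84, 52), array([0.5052, 0.453 ]), 0.0265)
926 [0.54505045 0.30452622 0.04202078] [0.58395719 0.34455264 0.04827999] ((0.5643264055252075, 0.3245309293270111), 0.02012881450355053)
```

View pics/w5.png

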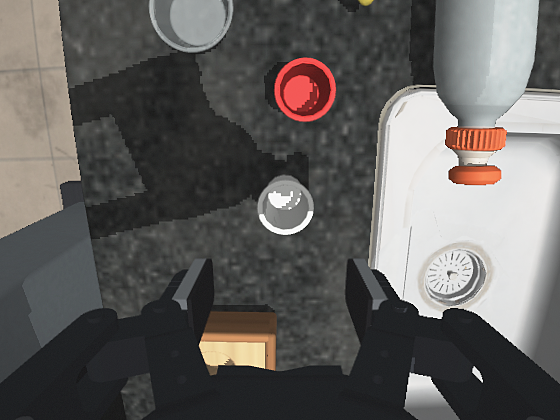

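The white cup is at (285,207), with radius 20 mm. The red one at (304,88) is clear of the fingers.

Emit:
drive_tool(plan=[[0.0063,0.003,0.03,0,0,0,0.4],[0,0,0.03,0,0,0,0.4],[0,0,0.03,0,0,0,0.4],[0,0,0.0105,0,0,0,0.4],[0,0,0,0,0,0,0.4],[0,0,0,0,0,0,-0.5],[0,0,0,0,0,0,-0.5],[0,0,0,0,0,0,-0.5],[0,0,0,0,0,0,-0.5]])

```text
t: 7.85
tcp_pos: [0.5663, 0.3251, 0.0486]
tool_rot: [0.709, 0.705, 0.001, 0.001]
force: [-1.1, -1.2, 5.3]
finger_gap: 0.402
gripper_force: 25.3
```

```bash
python3 - <<'E'
from h import *
d=snap('wrist'); s=manip.sense(); print(s['t'],s['tcp_pos'],s['tool_rot']);save(d,'w6.png')
P=cloud(d); im=d['image'].astype(int)
m=((P[...,2]>.041)&(P[...,2]<.052)&(abs(P[...,0]-.564)<.0225)&(abs(P[...,1]-.325)<.03)&(im.min(2)>90)&(im.max(2)-im.min(2)<30))
m=m.astype(np.uint8); m[:,:225]=0;m[:,340:]=0
v,u=np.nonzero(m); print(u.min(),u.max(),v.min(),v.max()); q=P[m>0]; print(len(q),cv2.minEnclosingCircle(q[:,:2].astype(np.float32)))
E
```

```text
7.9 [0.56629606 0.32511088 0.04860349] [0.70871931 0.70548879 0.00138094 0.00077053]
225 331 238 321
2467 ((0.5640401840209961, 0.3283834159374237), 0.023563958704471588)
```

Emit:
drive_tool(plan=[[0,0,-0.03,0,0,0,-0.5],[0,0,-0.03,0,0,0,-0.5],[-0.03,-0.012,-0.015,0,0,0,-0.5],[-0.04,-0.017,0,0,0,0,-0.5],[-0.04,-0.017,0,0,0,0,-0.5],[-0.04,-0.017,0,0,0,0,-0.5],[0,0,0,0,0,0,-0.5],[0,0,0,0,0,0,-0.5],[0,0,0,0,0,0,-0.5]])

```text
t: 8.8
tcp_pos: [0.5026, 0.1758, 0.1222]
tool_rot: [0.709, 0.705, 0.001, 0.001]
force: [0.5, 0.6, 0.3]
finger_gap: 0.399
gripper_force: 25.3
```

```bash
python3 - <<'E'
from h import *
d=snap('wrist'); s=manip.sense(); print(s['t'],s['tcp_pos'],s['tool_rot'],s['force']);save(d,'w7.png')
E
```

```text
8.85 [0.50256773 0.17601824 0.1220374 ] [7.08469581e-01 7.05740738e-01 7.92206529e-04 4.85867068e-04] [ 0.01708825 -0.00080293  0.12070415]
```

View pics/w7.png

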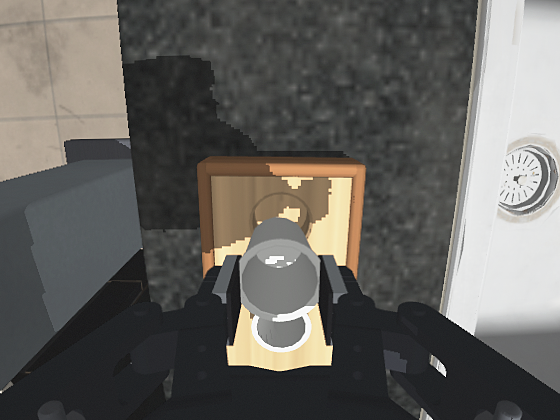

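The held cup is at (280,280), directly over well 2, whose mouth shows at (281,215). The first cup stands in well 1 at (281,330). I'll lower this one.

Emit:
drive_tool(plan=[[-0.001,0.001,0.02,0,0,0,-0.5],[0,0,0.02,0,0,0,-0.5],[0,0,0.012,0,0,0,-0.5],[0,0,0.006,0,0,0,-0.5],[0,0,0.003,0,0,0,-0.5],[0,0,0.001,0,0,0,-0.5],[0,0,0,0,0,0,-0.5]])

```text
t: 9.55
tcp_pos: [0.5027, 0.1745, 0.0607]
tool_rot: [0.709, 0.706, 0.0, 0.0]
force: [-0.5, 0.6, 2.7]
finger_gap: 0.401
gripper_force: 25.5
```

Emit:
drive_tool(plan=[[0,0,0.001,0,0,0,-0.5],[0,0,0,0,0,0,0.2],[0,0,0,0,0,0,0.2],[0,0,0,0,0,0,0.4],[0,0,-0.04,0,0,0,0.6],[0,0,-0.05,0,0,0,0.6],[0,0,-0.05,0,0,0,0.6],[-0.03,0,-0.04,0,0,0,0.6],[-0.045,0,-0.02,0,0,0,0.6],[-0.045,0,0,0,0,0,0.6]])

```text
t: 10.55
tcp_pos: [0.504, 0.0531, 0.2625]
tool_rot: [0.708, 0.706, 0.003, 0.004]
force: [1.4, 0.3, -0.2]
finger_gap: 0.797
gripper_force: 0.0
```

Emit:
drive_tool(plan=[[-0.045,0,0,0,0,0,0.6],[-0.005,0,0,0,0,0,0.6],[0,0,0,0,0,0,0.6],[0,0,0,0,0,0,0.6]])

```text
t: 10.95
tcp_pos: [0.5013, 0.0048, 0.2585]
tool_rot: [0.709, 0.705, -0.0, -0.001]
force: [-0.1, 0.4, 0.4]
finger_gap: 0.8
gripper_force: 0.0
```

```bash
python3 - <<'E'
from h import *
d=snap('wrist'); s=manip.sense(); print(s['t'],s['tcp_pos'],s['tool_rot'],s['q']);save(d,'w8.png')
P=cloud(d); im=d['image'].astype(int); w=(im.min(2)>110)&(im.max(2)-im.min(2)<35)
m=(P[...,2]>.120)&(P[...,2]<.142)&(abs(P[...,0]-.50)<.05)&(abs(P[...,1])<.05)
q=P[m]; print('cap',len(q),np.median(q,0),q.min(0),q.max(0)); t=q[q[:,2]>np.median(q[:,2])-.004][:,:2].astype(np.float32); print(cv2.minEnclosingCircle(t))
for y in (.1105,.1765):
    m=(P[...,2]>.045)&(P[...,2]<.07)&(abs(P[...,0]-.503)<.03)&(abs(P[...,1]-y)<.03)
    q=P[m]; print('cup',len(q),cv2.minEnclosingCircle(q[:,:2].astype(np.float32)),np.percentile(q[:,2],[50,90,98]))
E
```

```text
11.0 [0.5013138  0.00525088 0.25847536] [ 7.08403543e-01  7.05807384e-01 -8.75981530e-05 -5.90526338e-04] [-2.13068102e-01  3.44648111e-01  1.72105465e+00  5.61444017e-04
  1.07697678e+00 -2.09662964e-01]
cap 2815 [0.49969115 0.00317557 0.13096959] [ 0.47586464 -0.02195065  0.12005101] [0.52355924 0.02560816 0.13353875]
((0.49980923533439636, 0.0017248642398044467), 0.024243464693427086)
cup 670 ((0.5022609233856201, 0.10928822308778763), 0.020185112953186035) [0.05785708 0.05907342 0.05972899]
cup 293 ((0.5011545419692993, 0.17226743698120117), 0.019591882824897766) [0.05845977 0.05959374 0.06034296]
```

View pics/w8.png

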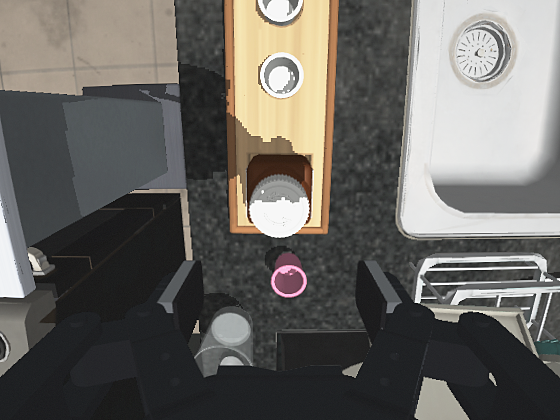

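Both cups are seated, with rims at z≈0.058 and pixels (281,75) and (281,5). The cap is at (279,206), which is world (0.500, 0.002), with its top at 0.131. I'll descend and grip it.

Emit:
drive_tool(plan=[[-0.003,-0.0015,0.04,0,0,0,0.6],[0,0,0.04,0,0,0,0.6],[0,0,0.03,0,0,0,0.6],[0,0,0.02,0,0,0,0.6],[0,0,0.005,0,0,0,0.6],[0,0,0,0,0,0,0.6],[0,0,0,0,0,0,0.6]], newtons=60)

```text
t: 11.7
tcp_pos: [0.5009, 0.0016, 0.1246]
tool_rot: [0.708, 0.706, 0.0, 0.001]
force: [0.3, 0.5, 0.5]
finger_gap: 0.802
gripper_force: 0.0
```

```bash
python3 - <<'E'
from h import *
d=snap('wrist'); s=manip.sense(); print(s['t'],s['tcp_pos'],s['tool_rot'],s['force']);save(d,'w9.png')
P=cloud(d); im=d['image'].astype(int)
m=(P[...,2]>.124)&(P[...,2]<.138)&(abs(P[...,0]-.50)<.026)&(abs(P[...,1])<.04)&(im.min(2)>60)
q=P[m]; print(cv2.minEnclosingCircle(q[:,:2].astype(np.float32)),np.median(q,0))
f=(abs(P[...,1]-s['tcp_pos'][1])<.02)&(abs(P[...,0]-.5)>.03)&(abs(P[...,0]-.5)<.06)&(P[...,2]>.095)&(P[...,2]<.2); q=P[f]; print('tips',len(q),np.percentile(q[:,2],[0,1,5]))
E
```

```text
11.75 [0.50107004 0.00142027 0.12491811] [7.08486552e-01 7.05723207e-01 6.97225583e-04 1.03668026e-03] [-0.24002332 -0.14899159 -0.31110396]
((0.4994947612285614, 0.0020451778545975685), 0.024190574884414673) [0.4995204  0.00437991 0.13087111]
tips 24973 [0.11745859 0.12283702 0.13204063]
```

View pics/w9.png

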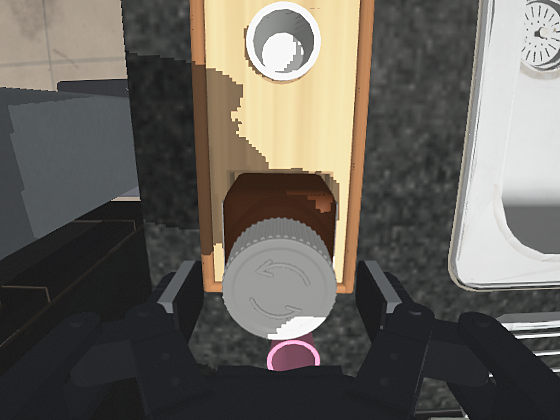

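The cap lies centred between the open pads at (280,278). I'll close on it.

Emit:
drive_tool(plan=[[0.0006,-0.0012,0,0,0,0,0.6],[0,0,0,0,0,0,-0.3],[0,0,0,0,0,0,-0.3],[0,0,0,0,0,0,-0.3],[0,0,0,0,0,0,-0.3],[0,0,0,0,0,0,-0.3]], newtons=60)

```text
t: 12.35
tcp_pos: [0.4998, 0.0015, 0.1243]
tool_rot: [0.709, 0.705, 0.001, 0.001]
force: [1.7, 1.1, 3.8]
finger_gap: 0.546
gripper_force: 61.7
```

Emit:
drive_tool(plan=[[0,0,0.002,0,0,0,-0.3],[0,0,0.002,0,0,0,-0.3],[0,0,0.001,0,0,0,-0.3],[0,0,0,0,0,0,-0.3],[0,0,0,0,0,0,-0.3]])

```text
t: 12.85
tcp_pos: [0.5001, 0.0015, 0.1194]
tool_rot: [0.709, 0.705, 0.001, 0.001]
force: [2.3, 1.9, 7.9]
finger_gap: 0.547
gripper_force: 62.3
```

Emit:
drive_tool(plan=[[0,0,0.0005,0,0,0,-0.3],[0,0,0.0005,0,0,0,-0.3],[0,0,0,0,0,0,-0.3]])

```text
t: 13.15
tcp_pos: [0.5004, 0.0016, 0.1189]
tool_rot: [0.709, 0.705, 0.001, 0.001]
force: [1.5, 1.9, 12.7]
finger_gap: 0.542
gripper_force: 62.8
```

Force has risen past the liner's 8 N, so the cap is pressed down. I'll turn it anticlockwise.

Emit:
drive_tool(plan=[[0,0,0,0,0,-5,-0.3],[0,0,0,0,0,-5,-0.3],[0,0,0,0,0,-5,-0.3],[0,0,0,0,0,-5,-0.3],[0,0,0,0,0,0,-0.3]])

```text
t: 13.65
tcp_pos: [0.5003, 0.0013, 0.1189]
tool_rot: [0.575, 0.818, 0.001, 0.002]
force: [1.4, 0.5, 11.2]
finger_gap: 0.545
gripper_force: 62.7
```

```bash
python3 - <<'E'
from h import *
s=manip.sense(); print(s['ft_torque'],s['force'])
E
```

```text
[ 0.05174908 -0.11616489  0.04310712] [ 1.42784484  0.46594557 11.15872675]
```

Emit:
drive_tool(plan=[[0,0,0,0,0,-6,-0.3],[0,0,0,0,0,-6,-0.3],[0,0,0,0,0,-6,-0.3],[0,0,0,0,0,-6,-0.3],[0,0,0,0,0,-6,-0.3],[0,0,0,0,0,-6,-0.3],[0,0,0,0,0,-6,-0.3],[0,0,0,0,0,-6,-0.3],[0,0,0,0,0,-6,-0.3],[0,0,0,0,0,0,-0.3]])

```text
t: 14.65
tcp_pos: [0.5013, 0.0012, 0.119]
tool_rot: [0.141, 0.99, -0.0, 0.003]
force: [3.8, 1.4, 10.2]
finger_gap: 0.54
gripper_force: 62.5
```

```bash
python3 - <<'E'
from h import *
s=manip.sense(); print(s['t'],s['ft_torque'],s['force'],s['q'])
E
```

```text
14.65 [ 0.18123172 -0.46994638  0.10759037] [ 3.81664293  1.3742495  10.17417871] [-2.20971158e-01  5.63867481e-01  1.85641446e+00  1.80105853e-04
  7.15581322e-01 -1.50961487e+00]
```

Turned about 74° with little torque, so the cap moved with the fingers. I'll lift gently and watch the load.

Emit:
drive_tool(plan=[[0,0,-0.003,0,0,0,-0.3],[0,0,-0.003,0,0,0,-0.3],[0,0,-0.004,0,0,0,-0.3],[0,0,-0.004,0,0,0,-0.3],[0,0,0,0,0,0,-0.3]])

```text
t: 15.15
tcp_pos: [0.498, 0.0019, 0.1316]
tool_rot: [0.142, 0.99, 0.0, -0.001]
force: [0.3, 0.0, 0.5]
finger_gap: 0.546
gripper_force: 61.5
```

Emit:
drive_tool(plan=[[0,0,-0.01,0,0,0,-0.3],[0,0,-0.015,0,0,0,-0.3],[0,0,-0.02,0,0,0,-0.3],[0,0,-0.02,0,0,0,-0.3],[0,0,-0.015,0,0,0,-0.3],[0,0,-0.005,0,0,0,-0.3],[0,0,0,0,0,0,-0.3],[0,0,0,0,0,0,-0.3],[0,0,0,0,0,0,-0.3]])

```text
t: 16.05
tcp_pos: [0.4981, 0.0018, 0.2159]
tool_rot: [0.142, 0.99, 0.0, -0.001]
force: [0.7, 0.2, 0.8]
finger_gap: 0.546
gripper_force: 61.6
```

```bash
python3 - <<'E'
from h import *
s=manip.sense(); print(s['t'],s['tcp_pos'],s['force'],s['finger_gap'],s['gripper_force'])
d=snap('wrist'); e=snap('side'); a=cv2.resize(d['image'],(400,300)); b=cv2.resize(e['image'][170:290,190:350],(400,300),interpolation=cv2.INTER_CUBIC)
cv2.imwrite('pics/fin.png',np.hstack([a,b])[:,:,::-1])
E
```

```text
16.05 [0.49813811 0.00180404 0.21590482] [0.70340697 0.18747554 0.8174858 ] 0.5456217631353157 61.60836410243064
```

View pics/fin.png

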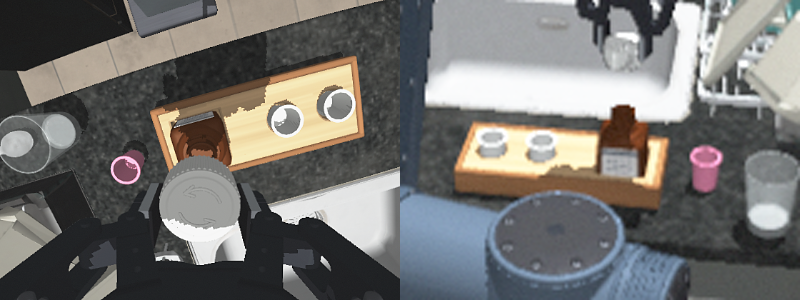

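The final picture shows the bottle standing open in its well (right panel, 622,145). Both cups are seated, at (490,140) and (541,145), and the cap is held in the gripper above at (621,50).

```bash
python3 -c "
from station import manip
print(manip.sign_off())"
```

```text
the job is handed in; nothing more can be done
None
```

I handed the job in at about 16 s on the robot clock: both white cups are seated in the round wells, the bottle is open in its well, and the gripper is holding the cap steady about 85 mm above where it sat. The judge's verdict was not shown.

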